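Seat the drill plate on the boring jig and swing the clamp over it

ROBOT

A 6-joint arm with a two-finger parallel gripper is mounted at the origin on the work surface; the furniture and walls round the work are solid. World frame = base frame: x ahead of the robot, y to its left, z up, the work surface at z = 0. Lengths are in m, angles in rad, forces in N, time in s.
With the tool pointing down it reaches from about 0.35 to 0.775 m from the base axis. Payload 7.3 kg.
Tool frame: the origin (TCP) lies at the very end of the fingers, on their centre line; the grasp point (between the pads) lies 19 mm behind it (robot.tcp_to_grasp is the distance from the TCP to the grasp point, in m); z points along the fingers, y is the direction in which the jaws open and shut (so a half turn about z gives the same grasp; the last joint's range is limited). The gripper opens to 92 mm and grips with 3 to 60 N. Pads are 19 mm wide; open, the fingers measure 130 mm over their backs; the gripper's body (75 mm by 190 mm) begins 47 mm behind the grasp point.
Start: joints at [-1.268, 0.342, 1.524, -0, 1.275, -0.146], TCP at [0.228, -0.473, 0.227] pointing down, gripper open.
Joint ranges: [-2.53, 2.53], [-0.77, 2.02], [0.04, 2.7], [-1, 4.14], [0.28, 2.66], [-3.11, 3.11]. Speed limits (rad/s): [2.57, 2.57, 3.14, 3.14, 3.14, 3.14].

INTERFACE

Orientations are given as [roll, pitch, yaw] about the fixed x, y, z axes, in that order (R = Rz(yaw) Ry(pitch) Rx(roll)).
In Python, from cell import robot gives the robot as it stands.
- The arm moves only by the tool arm_command, never from a script. Its argument "motion" is a list that holds one entry, the list of rows, each a list of 7 numbers: the turn, a rotation vector about the tool's x, y, z in units of 90 degrees (1.0 is 90 degrees), then the shift along the tool's x, y, z in units of 30 cm (1.0 is 30 cm), then the opening, from -1 (shut) to 1 (fully open). In form: [[[wx, wy, wz, tx, ty, tz, grip], ...]]. A call has 1 to 8 rows; each row is the pose to reach, as a shift and turn from the pose commanded when the call began, along the tool's axes at that moment; what a row does not reach only later rows make up. A row lasts 1/10 s, in which the tool goes at most 50 mm and 8.59 degrees, less where a joint would pass 70% of its speed; a pose out of reach is approached as far as the arm can. A call with a number of a shift or a turn outside -1 to 1 is refused whole. A call with a gripper value outside its range is refused whole. The fingers move at their own pace and stop on an object; "grip_force" is the grip in N (left out, the last holds). Time passes only in rows, so rows that repeat a pose let the fingers close. It gives the time, the measured TCP pose, the force and the opening at its end, in the units of the state.
- robot.observe(): the state, without advancing time (a new reading comes with each control period).
- robot.read_camera(name): name is "side" or "top"; returns a dict with "image" (420x560x3 uint8, red, green, blue), "z_map" (420x560 float32, m along the optical axis (not along the pixel's ray), 0 where there is no reading), "fov_y" (degrees; the focal length in pixels is half the picture's height over the tangent of half this angle, whatever the lens; pixels are square), "cx", "cy" (the principal point, pixels), "cam_to_world" (4x4, takes a point from camera to world coordinates). Camera axes: x right, y down, z forward; pixel columns grow to the right and rows downward; lengths in m; the calibration is good to about 2 mm. A picture is of the moment at which its call begins.
- robot.hand_in(): hands the job in, once; it reports no verdict.
The state is a dict: "time": time; "qpos": joint angles; "qvel": joint speeds; "joint_efforts": joint torques, N m; "tool_pos": TCP position; "tool_rot": TCP orientation; "contact_force": force on the tool from outside, world axes, zero at the start; "torque": the same for the moment, N m; "opening": finger opening in m.
Only numpy, scipy, OpenCV 4.12 (cv2) and the standard library are available. Lean on these libraries where they do the work, as an engineer would, in place of code of your own. Each camera call takes 0.05 s, during which the arm holds its last target.

TASK

The aluminium drill plate lies cocked on top of the two locating pins of the boring jig. Without picking it up, nudge it sideways with the fingertips until its hole and slot drop over the pins and it lies flat on the jig; then push the black ball knob round so that the swing clamp lies fully across the far edge of the plate, against its stop. Leave the lamp holder, pencil and steel block round the jig where they are.

Things in the scene. Friction and masses are not known exactly. Their poses are not given: they have to be found in the camera images.
- jig: Boring jig fixed to the bench: plywood base 180 x 190 x 12 mm, two brown wood cheeks 170 mm long (its x), 36 mm thick, inner faces at y = +-44.5 mm, a fibreboard block between them, its top 2 mm lower. Origin: centre of the base's underside, on the bench; z up. The cheeks' flat tops, 90 mm up, are the plate's seat.
- plate_seat (a point): Point of the jig mid-way between the two pins on the seat plane, 90 mm above the bench; axes as the jig's. Steel pins 10 mm in diameter stand at its y = +60 and -60 mm, 9 mm high, bullet-nosed (6 mm across 3 mm below the tip). With the plate seated, point plate_center lies here (1 mm play) and the axes agree.
- plate_center (a point): Underside centre of the loose aluminium drill plate, 100 (x) x 156 (y) x 10 mm, 0.42 kg; dark bush, 30 mm wide, 2 mm high, on its top. Round hole 12 mm at y = -60 mm, slot 12 (x) x 16 (y) mm at y = +60. Starts on the pin tips, near edge down, 12 to 26 mm towards the jig's -x, +-12 mm in y, +-0.1 rad. Slides at 3 to 6 N; drops by itself when hole and slot are within about 3 mm of the pins.
- clamp (a joint): Angle of the swing clamp (rad) about its vertical pivot: at 0 its arm points to the jig's +y, clear of the plate; grows anticlockwise seen from above; at 1.571 (stop) it points to -x, across the plate's far edge. Starts -0.5 to 0, stays where left, about 1 N at the knob turns it. Arm 16 mm wide, 5 mm thick, underside 11.5 mm above the seat: 1.5 mm over a seated plate, but in the way of an unseated one.
- clamp_pivot (a point): Pivot axis of the swing clamp, on the jig at x = +70 mm, y = +60 mm, point on the seat plane; the bolt head, 17 mm wide, reaches 23 mm above the seat.
- clamp_knob (a point): Centre of the black ball knob on the swing clamp, 43 mm from the pivot axis; 20 mm in diameter, from 25.5 mm to 46.5 mm above the seat (its centre 0.1255 m above the bench).
- bulb_holder: Loose white plastic lamp holder, 48 mm in diameter, 72 mm high, standing upright beside the jig's -y side; origin at the centre of its underside. Bystander.
- pencil: Loose red hexagonal pencil, 149 mm long along its y, 8 mm thick, lying in front of the jig; origin at the underside. Bystander.
- weight: Loose ground steel block, 52 x 52 x 30 mm, beside the jig's +y side; origin at the centre of its underside. Bystander.
Things that resemble listed ones, but are neither listed nor needed, are in the scene too. What is shaped like the part that bears plate_center but red is not meant.

How it is judged:
By the outcome, as a careful person would: the job done as asked, in the order asked, and still so for the second after the job is handed in, with the robot touching nothing.
It also fails if it takes over 53 s, if anything falls off the work surface, if the arm or the gripper's body presses on something with over 40 N, if the wrist force passes 120 N, or if a joint passes its speed limit or range.

## Working session

There is one attempt and no reset: what is moved stays moved. The work goes in short steps, Python scripts to look and compute and a tool call to move; the robot and the scene stay as the last step left them, time stands still between calls to the robot, and variables do not carry over. Pictures are saved under pics/ and viewed, and the job is handed in when it is done.

Besides the shell and the picture viewer there is one more tool, called after "Call:" as name(argument=value, ...), one argument or row to a line, values as JSON. arm_command: Moves the arm, as the interface text tells. Its arguments: {"type":"object","properties":{"motion":{"type":"array"},"grip_force":{"type":"number"}},"required":["motion"]}

```bash
ls; mkdir -p pics; cat > h.py <<'E'
import numpy as np, cv2
from cell import robot
def cam(n):
    d=robot.read_camera(n); return d
def f(d): return d["image"].shape[0]/2/np.tan(np.radians(d["fov_y"])/2)
def pts(d):
    z=d["z_map"]; F=f(d); v,u=np.mgrid[:z.shape[0],:z.shape[1]]
    p=np.stack([(u-d["cx"])/F*z,(v-d["cy"])/F*z,z],-1)
    T=np.array(d["cam_to_world"]); return p@T[:3,:3].T+T[:3,3]
def ray(d,u,v,h):
    F=f(d);T=np.array(d["cam_to_world"]);r=T[:3,:3]@np.array([(u-d["cx"])/F,(v-d["cy"])/F,1]);o=T[:3,3]
    return o+r*(h-o[2])/r[2]
def save(d,n): cv2.imwrite("pics/"+n,d["image"][...,::-1])
E
python3 - <<'E'
from h import *
for n in("top","side"):
    d=cam(n); save(d,n+"0.png"); np.savez("/tmp/"+n+"0.npz",**d); print(n,d["fov_y"],d["cx"],d["cy"],np.round(d["cam_to_world"],3).tolist())
print(robot.observe())
E
```

```text
pics
top 49.63328882497239 279.54491720427114 210.72036876470708 [[0.025, -0.99, 0.138, 0.331], [-0.999, -0.022, 0.025, 0.064], [-0.022, -0.139, -0.99, 1.068], [0.0, 0.0, 0.0, 1.0]]
side 46.00940557751194 278.8546188334394 213.58427369792736 [[-0.933, -0.218, 0.285, 0.129], [-0.359, 0.557, -0.749, 0.888], [0.005, -0.801, -0.598, 0.771], [0.0, 0.0, 0.0, 1.0]]
{'time': 0.1, 'qpos': array([-1.26801499e+00,  3.42660782e-01,  1.52487976e+00,  3.13446976e-05,
        1.27539822e+00, -1.46015632e-01]), 'qvel': array([ 0.00158487, -0.00200497, -0.00181372,  0.00116364, -0.0003991 ,
       -0.00132662]), 'joint_efforts': array([ 1.24528200e-03, -4.32003558e+01, -2.44696158e+01,  7.18374504e-02,
        5.25989605e-02, -7.37839537e-05]), 'tool_pos': array([ 0.22770632, -0.47266894,  0.22612501]), 'tool_rot': array([-3.14026523e+00, -2.25510860e-04,  4.48787669e-01]), 'contact_force': array([ 0.33318535, -0.49589352,  0.48209208]), 'torque': array([-0.01513983,  0.05793343, -0.01860278]), 'opening': 0.0917371032653493}
```

View pics/top0.png

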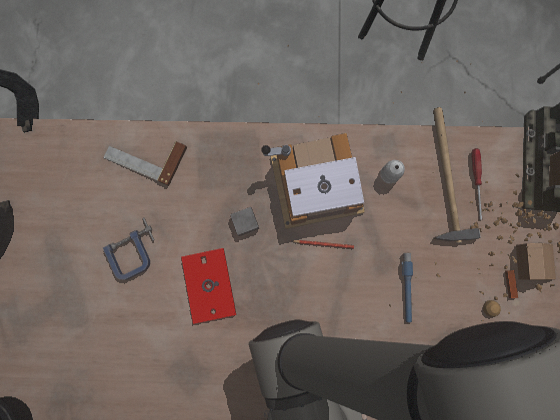

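View pics/side0.png

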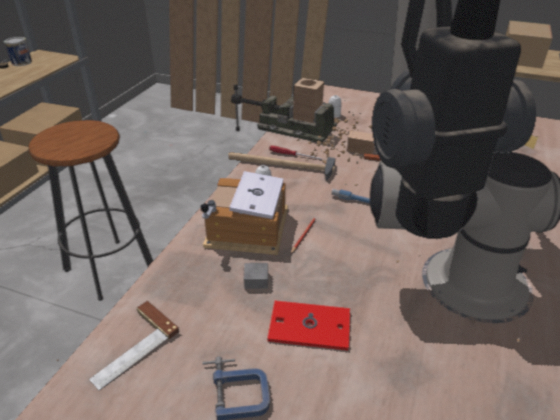

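Top view: the plate is at about (325,187), the clamp knob at about (266,150), the pencil at (325,244), the block at (244,222) and the lamp holder at (392,173). I'll zoom in and measure.

```bash
python3 - <<'E'
from h import *
for n,(a,b,c,e) in {"top":(120,260,220,420),"side":(155,285,180,340)}.items():
    d=np.load(f"/tmp/{n}0.npz"); im=d["image"][a:b,c:e,::-1]
    cv2.imwrite(f"pics/{n}z.png",cv2.resize(im,None,fx=4,fy=4,interpolation=cv2.INTER_CUBIC))
d=np.load("/tmp/top0.npz"); P=pts(d); im=d["image"].astype(int); hsv=cv2.cvtColor(d["image"],cv2.COLOR_RGB2HSV)
roi=np.zeros(im.shape[:2],bool); roi[120:260,220:420]=1
z=P[...,2]
# plate: bright white in 85..125mm
m=roi&(hsv[...,1]<40)&(hsv[...,2]>150)&(z>.08)&(z<.125)
n,l,s,c=cv2.connectedComponentsWithStats(m.astype(np.uint8)); k=1+np.argmax(s[1:,4]); m=l==k; print("plate",s[k])
q=P[m]; A=np.c_[q[:,:2],np.ones(len(q))]; print("plane",np.linalg.lstsq(A,q[:,2],rcond=None)[0], q.min(0),q.max(0))
r=cv2.minAreaRect(q[:,:2].astype(np.float32)*1000); print(r,cv2.boxPoints(r))
# wood cheeks tops
m2=roi&(hsv[...,1]>90)&(abs(z-.09)<.006); print(m2.sum())
np.set_printoptions(precision=4,suppress=True)
for (u,v) in [(296,191),(352,181),(324,186)]: print(P[v,u])
# knob
m3=roi&(z>.125); ys,xs=np.where(m3); print("high",len(xs)); print(np.c_[xs,ys][:40].T, P[m3].mean(0) if len(xs) else 0,P[m3].max(0))
E
```

```text
plate [ 285  157   79   59 3066]
plane [0.11094693 0.02357625 0.04826517] [ 0.45809064 -0.09042224  0.08734487] [0.58588467 0.07869279 0.11745286]
((525.0347900390625, -5.158454895019531), (104.88524627685547, 155.63555908203125), 11.782183647155762) [[457.80734   60.311428]
 [489.58685  -92.04503 ]
 [592.2622   -70.62834 ]
 [560.4827    81.72812 ]]
823
[0.5116 0.0539 0.0935]
[ 0.5373 -0.0682  0.0888]
[ 0.5246 -0.0071  0.0904]
high 162
[[323 254 407 272 352 285 240 270 272 373 284 317 291 256 264 265 266 267
  263 264 265 266 267 268 297 262 263 264 265 266 267 268 269 282 322 416
  262 263 264 265]
 [120 121 121 123 126 130 134 135 135 135 142 142 143 145 145 145 145 145
  146 146 146 146 146 146 146 147 147 147 147 147 147 147 147 147 147 147
  148 148 148 148]] [0.4316 0.0858 0.7103] [0.6026 0.1306 1.0679]
```

View pics/topz.png

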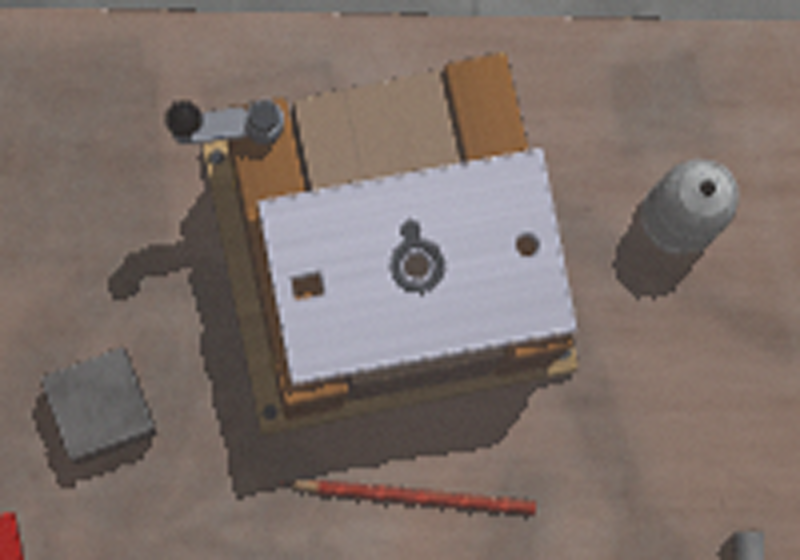

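View pics/sidez.png

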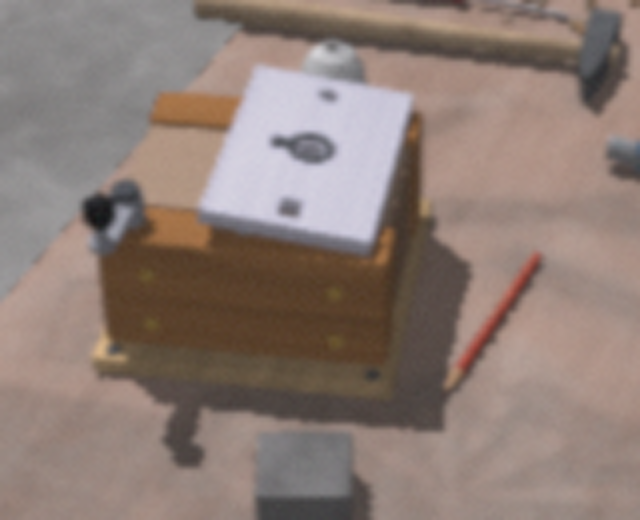

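```bash
python3 - <<'E'
from h import *
np.set_printoptions(precision=4,suppress=True)
d=np.load("/tmp/top0.npz")
def zz(U,V,h): return ray(d,(U+.5)/4-.5+220,(V+.5)/4-.5+120,h)
L=[((508,53),(85,-80.5,90)),((445,67),(85,-44.5,90)),((296,103),(85,44.5,88)),((265,116),(70,60,113)),((262,432),(-90,95,12)),((577,373),(-90,-95,12)),((204,143),(90,95,12))]
W=np.array([zz(*a,b[2]/1000)[:2] for a,b in L]); J=np.array([b[:2] for a,b in L])/1000.
mw,mj=W.mean(0),J.mean(0); H=(J-mj).T@(W-mw); th=np.arctan2(H[0,1]-H[1,0],H[0,0]+H[1,1])
R=np.array([[np.cos(th),-np.sin(th)],[np.sin(th),np.cos(th)]]); t=mw-R@mj
print("jig",t,th); print("res mm",(W-(J@R.T+t))*1000)
k=zz(183,119,.1255)[:2]; kj=R.T@(k-t); print("knob",k,kj*1000, "r",np.linalg.norm(kj-[.07,.06])*1000, np.arctan2(kj[1]-.06,kj[0]-.07)-np.pi/2)
# plate: corners via contour
im=d["image"]; hsv=cv2.cvtColor(im,cv2.COLOR_RGB2HSV); m=((hsv[...,1]<45)&(hsv[...,2]>150)).astype(np.uint8); m[:, :270]=0;m[:,370:]=0;m[:150]=0;m[220:]=0
n,l,s,c=cv2.connectedComponentsWithStats(m);K=1+np.argmax(s[1:,4]);
h=cv2.convexHull(np.argwhere(l==K)[:,::-1].astype(np.int32)); q=cv2.approxPolyDP(h,5,True)[:,0]; print(q.tolist())
# depth tilt in jig frame
P=pts(d)[cv2.erode((l==K).astype(np.uint8),np.ones((5,5)))>0]; pj=(P[:,:2]-t)@R
A=np.c_[pj,np.ones(len(pj))]; co=np.linalg.lstsq(A,P[:,2],rcond=None)[0]; print("plane jig",co)
def pl(U,V,off=0): # ray onto plane
    u,v=U,V
    F=f(d);T=d["cam_to_world"];r=T[:3,:3]@np.array([(u-d["cx"])/F,(v-d["cy"])/F,1]);o=T[:3,3]
    oj=R.T@(o[:2]-t); rj=R.T@r[:2]; s=(co[0]*oj[0]+co[1]*oj[1]+co[2]+off-o[2])/(r[2]-co[:2]@rj)
    return np.r_[oj+s*rj,o[2]+s*r[2]]*1000
for p in q: print("corner j",pl(*p))
for n,(U,V) in dict(slot=(308,285),hole=(527,244),bush=(417,265)).items(): print(n,pl((U+.5)/4-.5+220,(V+.5)/4-.5+120))
for n,(x,y,z) in dict(c1=(0,0,0)).items(): pass
for nm,(lo,hi) in dict(w=(0.02,.045)).items():
    PP=pts(d); 
z=zz(98,370,.03); print("block",R.T@(z[:2]-t)*1000); print("lamp",R.T@(zz(707,187,.072)[:2]-t)*1000); print("pencil",[R.T@(zz(a,b,.006)[:2]-t)*1000 for a,b in((295,484),(535,508))])
E
```

```text
jig [0.545  0.0035] 0.21541507104095312
res mm [[ 0.5705  1.0969]
 [-0.4133  0.7464]
 [-2.9641 -3.9813]
 [ 0.1888  0.7686]
 [ 2.5305 -0.4362]
 [ 0.7748  1.9878]
 [-0.6871 -0.1822]]
knob [0.5947 0.1215] [ 73.7931 104.5825] r 44.74356399630065 -0.084876337513482
[[363, 201], [293, 215], [285, 170], [355, 157]]
plane jig [-0.6862  0.2254  0.0936]
corner j [-75.8621 -74.8901 128.8153]
corner j [-81.542   75.3024 166.5663]
corner j [29.7605 70.761  89.1719]
corner j [ 38.5182 -94.7069  45.866 ]
slot [-27.464   56.5571 125.2352]
hole [-22.6816 -66.3683  94.2462]
bush [-25.373   -3.5491 110.2524]
block [-36.0199 180.3607]
lamp [  -6.3972 -175.3623]
pencil [array([-120.6734,   80.8597]), array([-160.9882,  -53.4743])]
```

```bash
cat > jig.py <<'E'
from h import *
np.set_printoptions(precision=4,suppress=True)
d0=np.load("/tmp/top0.npz")
def zz(U,V,h): return ray(d0,(U+.5)/4-.5+220,(V+.5)/4-.5+120,h)
L=[((508,53),(85,-80.5,90)),((445,67),(85,-44.5,90)),((265,116),(70,60,113)),((262,432),(-90,95,12)),((577,373),(-90,-95,12)),((204,143),(90,95,12))]
W=np.array([zz(*a,b[2]/1000)[:2] for a,b in L]); J=np.array([b[:2] for a,b in L])/1000.
mw,mj=W.mean(0),J.mean(0); H=(J-mj).T@(W-mw); th=np.arctan2(H[0,1]-H[1,0],H[0,0]+H[1,1])
R=np.array([[np.cos(th),-np.sin(th)],[np.sin(th),np.cos(th)]]); t=mw-R@mj
def platefit(d):
    im=d["image"]; hsv=cv2.cvtColor(im,cv2.COLOR_RGB2HSV); m=((hsv[...,1]<45)&(hsv[...,2]>150)).astype(np.uint8); m[:, :270]=0;m[:,370:]=0;m[:150 if 0 else 140]=0;m[220:]=0
    n,l,s,c=cv2.connectedComponentsWithStats(m);K=1+np.argmax(s[1:,4])
    c=max(cv2.findContours((l==K).astype(np.uint8),cv2.RETR_EXTERNAL,cv2.CHAIN_APPROX_NONE)[0],key=cv2.contourArea)
    q=cv2.approxPolyDP(cv2.convexHull(c),5,True)[:,0]
    P=pts(d)[cv2.erode((l==K).astype(np.uint8),np.ones((5,5)))>0]; P=P[(P[:,2]>.08)&(P[:,2]<.13)]
    pj=(P[:,:2]-t)@R; A=np.c_[pj,np.ones(len(pj))]; ok=np.ones(len(P),bool)
    for _ in range(8):
        co=np.linalg.lstsq(A[ok],P[ok,2],rcond=None)[0]; r=A@co-P[:,2]; ok=abs(r)<max(.002,2*np.median(abs(r)))
    return q,co,np.median(abs(r)),len(P)
def pl(d,u,v,co):
    F=f(d);T=d["cam_to_world"];T=np.array(T);r=T[:3,:3]@np.array([(u-d["cx"])/F,(v-d["cy"])/F,1]);o=T[:3,3]
    oj=R.T@(o[:2]-t); rj=R.T@r[:2]; s=(co[0]*oj[0]+co[1]*oj[1]+co[2]-o[2])/(r[2]-co[:2]@rj)
    return np.r_[oj+s*rj,o[2]+s*r[2]]*1000
E
python3 - <<'E'
from jig import *
print("jig",t,th); print("res mm",(W-(J@R.T+t))*1000)
k=zz(183,119,.1255)[:2]; kj=R.T@(k-t); print("knob",k,kj*1000, np.linalg.norm(kj-[.07,.06])*1000, np.arctan2(kj[1]-.06,kj[0]-.07)-np.pi/2)
q,co,r,n=platefit(d0); print(q.tolist(),co,r,n)
for p in q: print("corner",pl(d0,*p,co))
for n,(U,V) in dict(slot=(308,285),hole=(527,244),bush=(417,265)).items(): print(n,pl(d0,(U+.5)/4-.5+220,(V+.5)/4-.5+120,co))
# depth at cheeks
P=pts(d0); pj=(P[...,:2]-t)@R*1000
for nm,(a,b,c,e) in dict(rcheek=(60,80,-75,-50),fib=(60,80,-30,30),knob=(0,0,0,0)).items():
    m=(pj[...,0]>a)&(pj[...,0]<b)&(pj[...,1]>c)&(pj[...,1]<e); print(nm,m.sum(),np.median(P[m][:,2]) if m.any() else 0)
z=zz(98,370,.03); print("block",R.T@(z[:2]-t)*1000); print("lamp",R.T@(zz(707,187,.072)[:2]-t)*1000); print("pencil",[R.T@(zz(a,b,.006)[:2]-t)*1000 for a,b in((295,484),(535,508))])
E
```

```text
jig [0.5455 0.0042] 0.21602111518851808
res mm [[ 0.0336  0.3867]
 [-0.9289  0.0409]
 [-0.2668  0.0855]
 [ 2.0748 -1.02  ]
 [ 0.2067  1.3794]
 [-1.1194 -0.8725]]
knob [0.5947 0.1215] [ 73.2287 104.0107] 44.12893926968369 -0.07323021318499134
[[355, 157], [362, 202], [293, 215], [285, 170]] [ 0.1174 -0.0006  0.109 ] 0.0012112157699927517 2235
corner [ 22.7419 -82.3865 111.7625]
corner [-74.6177 -78.2557 100.3288]
corner [-73.7402  72.6546 100.3351]
corner [ 23.9626  71.0055 111.8076]
slot [-24.6458  55.0665 106.1106]
hole [-25.453  -64.7981 106.0926]
bush [-25.2607  -4.5336 106.0766]
rcheek 98 0.09026095057099465
fib 236 0.08822834908555105
knob 0 0
block [-36.5384 179.8554]
lamp [  -7.1313 -175.8855]
pencil [array([-121.2521,   80.4057]), array([-161.6484,  -53.9038])]
```

```bash
cat > mv.py <<'E'
from jig import *
from scipy.spatial.transform import Rotation as Ro
def rel(x,y,z,dyaw=0):
    s=robot.observe(); p=s["tool_pos"]; Rt=Ro.from_euler("xyz",s["tool_rot"])
    w=np.r_[t+R@np.array([x,y])/1000,z/1000]; g=Ro.from_euler("xyz",[np.pi,0,th+dyaw])
    cur=R.T@(p[:2]-t)*1000
    print("t",s["time"],"jig now",cur,p[2]*1000,"F",s["contact_force"],"open",s["opening"])
    print("target w",w,"rows: turn",(Rt.inv()*g).as_rotvec()/(np.pi/2),"shift",Rt.inv().apply(w-p)/.3)
E
python3 -c "
from mv import *
rel(-25,-130,200);rel(-25,-130,98)"
```

```text
t 0.1 jig now [-412.5863 -397.6511] 226.12500802351994 F [ 0.3332 -0.4959  0.4821] open 0.0917371032653493
target w [ 0.5489 -0.1282  0.2   ] rows: turn [-0.0009 -0.      0.1482] shift [ 1.4629 -0.57    0.0882]
t 0.1 jig now [-412.5863 -397.6511] 226.12500802351994 F [ 0.3332 -0.4959  0.4821] open 0.0917371032653493
target w [ 0.5489 -0.1282  0.098 ] rows: turn [-0.0009 -0.      0.1482] shift [ 1.4628 -0.5695  0.4282]
```

Call:
arm_command(
  motion=[
    [[0, 0, 0.05, 0.16, -0.06, 0.01, 0], [0, 0, 0.1, 0.32, -0.12, 0.02, -0.5], [0, 0, 0.148, 0.48, -0.19, 0.04, -1], [0, 0, 0.148, 0.64, -0.25, 0.06, -1], [0, 0, 0.148, 0.8, -0.31, 0.08, -1], [0, 0, 0.148, 0.95, -0.38, 0.088, -1], [0, 0, 0.148, 0.95, -0.38, 0.088, -1]],
  ],
  grip_force=10,
)

```text
time: 0.8
tool_pos: [0.4372, -0.2425, 0.1996]
tool_rot: [-3.14, -0.0, 0.221]
contact_force: [0.2, -0.9, -0.5]
opening: 0.0404
```

```bash
python3 -c "
from mv import *
rel(-25,-130,200);rel(-25,-130,99)"
```

```text
t 0.8 jig now [-158.6226 -217.7437] 199.6345188078607 F [ 0.2013 -0.8585 -0.5477] open 0.04041882017367854
target w [ 0.5489 -0.1282  0.2   ] rows: turn [-0.0013 -0.0001  0.0034] shift [ 0.447  -0.2901 -0.0006]
t 0.8 jig now [-158.6226 -217.7437] 199.6345188078607 F [ 0.2013 -0.8585 -0.5477] open 0.04041882017367854
target w [ 0.5489 -0.1282  0.099 ] rows: turn [-0.0013 -0.0001  0.0034] shift [ 0.4469 -0.2894  0.3361]
```

Call:
arm_command(
  motion=[
    [[0, 0, 0, 0.15, -0.1, 0, -1], [0, 0, 0, 0.3, -0.2, 0, -1], [0, 0, 0, 0.447, -0.29, 0, -1], [0, 0, 0, 0.447, -0.29, 0.12, -1], [0, 0, 0, 0.447, -0.29, 0.24, -1], [0, 0, 0, 0.447, -0.29, 0.335, -1], [0, 0, 0, 0.447, -0.29, 0.335, -1]],
  ],
)

```text
time: 1.5
tool_pos: [0.5445, -0.1324, 0.0958]
tool_rot: [-3.137, 0.008, 0.216]
contact_force: [-0.3, 0.4, -0.4]
opening: 0.0004
```

```bash
python3 -c "
from mv import *
rel(-25,-104,99);rel(-25,-96.5,99)
d=cam('top');save(d,'a.png');d=cam('side');save(d,'b.png')
a=cv2.imread('pics/a.png')[120:260,220:420];b=cv2.imread('pics/b.png')[150:290,180:380]
cv2.imwrite('pics/ab.png',cv2.resize(np.vstack([a,b]),None,fx=2.1,fy=2.1,interpolation=2))"
```

```text
t 1.5 jig now [ -30.2105 -133.2209] 95.76348018965241 F [-0.2785  0.4257 -0.3862] open 0.00035412230377657216
target w [ 0.5433 -0.1028  0.099 ] rows: turn [-0.003   0.0048  0.0001] shift [ 0.0173 -0.0974 -0.0105]
t 1.5 jig now [ -30.2105 -133.2209] 95.76348018965241 F [-0.2785  0.4257 -0.3862] open 0.00035412230377657216
target w [ 0.5417 -0.0954  0.099 ] rows: turn [-0.003   0.0048  0.0001] shift [ 0.0173 -0.1224 -0.0104]
```

View pics/ab.png

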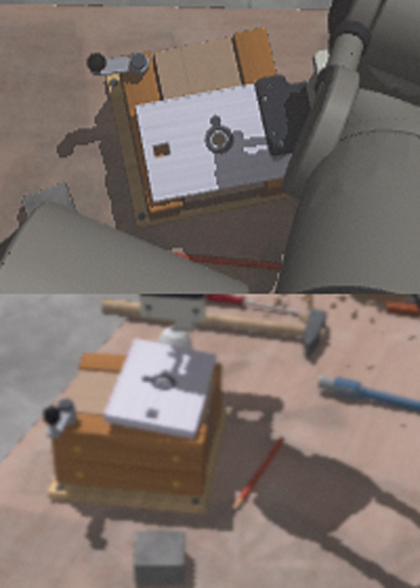

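The hand is beside the plate's -y edge and nothing has been touched. Now I'll approach slowly.

```bash
python3 -c "
from mv import *
rel(-25,-104,99);rel(-25,-97,99)"
```

```text
t 1.6 jig now [ -27.6695 -134.9868] 100.14529265475734 F [ 0.4974 -0.349  -0.1569] open 0.0001597099326414708
target w [ 0.5433 -0.1028  0.099 ] rows: turn [-0.      0.0003 -0.0002] shift [ 0.0089 -0.1033  0.0038]
t 1.6 jig now [ -27.6695 -134.9868] 100.14529265475734 F [ 0.4974 -0.349  -0.1569] open 0.0001597099326414708
target w [ 0.5418 -0.0959  0.099 ] rows: turn [-0.      0.0003 -0.0002] shift [ 0.0089 -0.1266  0.0038]
```

Call:
arm_command(
  motion=[
    [[0, 0, 0, 0, -0.025, 0, -1], [0, 0, 0, 0.005, -0.05, 0, -1], [0, 0, 0, 0.008, -0.07, 0.003, -1], [0, 0, 0, 0.008, -0.085, 0.003, -1], [0, 0, 0, 0.008, -0.095, 0.003, -1], [0, 0, 0, 0.008, -0.1, 0.003, -1], [0, 0, 0, 0.008, -0.1, 0.003, -1]],
  ],
)

```text
time: 2.3
tool_pos: [0.5433, -0.1029, 0.099]
tool_rot: [3.141, -0.0, 0.217]
contact_force: [0.2, 0.7, -0.2]
opening: 0.0004
```

```bash
python3 -c "
from mv import *
rel(-25,-97,99)"
```

```text
t 2.3 jig now [ -25.0549 -104.1496] 98.98090491479219 F [ 0.2244  0.6562 -0.2347] open 0.0004457841722665093
target w [ 0.5418 -0.0959  0.099 ] rows: turn [ 0.0001 -0.      0.0004] shift [ 0.0002 -0.0238 -0.0001]
```

Call:
arm_command(
  motion=[
    [[0, 0, 0, 0, -0.003, 0, -1], [0, 0, 0, 0, -0.006, 0, -1], [0, 0, 0, 0, -0.01, 0, -1], [0, 0, 0, 0, -0.01, 0, -1]],
  ],
)

```text
time: 2.7
tool_pos: [0.5426, -0.1001, 0.0989]
tool_rot: [-3.142, 0.0, 0.216]
contact_force: [-0.1, -1.0, -0.1]
opening: 0.0006
```

Call:
arm_command(
  motion=[
    [[0, 0, 0, 0, -0.003, 0, -1], [0, 0, 0, 0, -0.007, 0, -1], [0, 0, 0, 0, -0.01, 0, -1], [0, 0, 0, 0, -0.01, 0, -1]],
  ],
)

```text
time: 3.1
tool_pos: [0.542, -0.0971, 0.0989]
tool_rot: [3.142, 0.0, 0.216]
contact_force: [0.2, 0.3, -1.1]
opening: 0.0006
```

```bash
cat > look.py <<'E'
import sys
from mv import *
rel(-25,-97,99)
d=cam("top"); save(d,"l%s.png"%sys.argv[1]); np.savez("/tmp/l.npz",**d); e=cam("side")
q,co,r,n=platefit(d); print(q.tolist(),co,r,n)
for p in q: print("corner",pl(d,*p,co))
# dark features inside plate
hsv=cv2.cvtColor(d["image"],cv2.COLOR_RGB2HSV)
a=d["image"][120:260,220:420,::-1];b=e["image"][150:290,180:380,::-1]
cv2.imwrite("pics/z%s.png"%sys.argv[1],np.vstack([cv2.resize(x,None,fx=2.1 if 0 else 2.1,fy=2.1,interpolation=2) for x in (a,b)]))
E
python3 look.py 1
```

```text
t 3.1 jig now [-25.0813 -98.1591] 98.92994262457961 F [ 0.1638  0.349  -1.1431] open 0.0005765241661356373
target w [ 0.5418 -0.0959  0.099 ] rows: turn [0.     0.     0.0003] shift [ 0.0003 -0.0039 -0.0002]
[[322, 163], [326, 179], [306, 212], [293, 215], [285, 170]] [ 0.1095 -0.0005  0.109 ] 0.0013077479529099087 668
corner [ 23.6301 -10.1223 111.6332]
corner [-11.7061 -11.8729 107.765 ]
corner [-72.8257  44.0466 101.0447]
corner [-73.8145  72.6738 100.9221]
corner [ 24.0028  70.9994 111.6333]
```

View pics/z1.png

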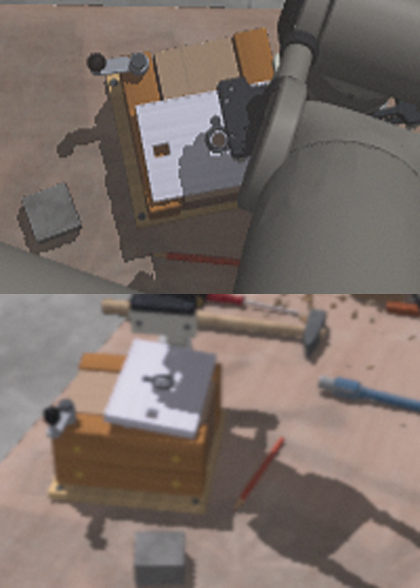

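No contact yet; the plate has not moved. I'll continue slowly.

Call:
arm_command(
  motion=[
    [[0, 0, 0, 0, -0.004, 0, -1], [0, 0, 0, 0, -0.007, 0, -1], [0, 0, 0, 0, -0.007, 0, -1]],
  ],
)

```text
time: 3.5
tool_pos: [0.5416, -0.0951, 0.0989]
tool_rot: [3.142, 0.0, 0.216]
contact_force: [-0.3, -0.7, 0.4]
opening: 0.0009
```

Call:
arm_command(
  motion=[
    [[0, 0, 0, 0, -0.004, 0, -1], [0, 0, 0, 0, -0.007, 0, -1], [0, 0, 0, 0, -0.007, 0, -1]],
  ],
)

```text
time: 3.8
tool_pos: [0.5414, -0.0934, 0.0991]
tool_rot: [3.141, -0.001, 0.216]
contact_force: [0.5, -2.0, 1.6]
opening: 0.0007
```

Call:
arm_command(
  motion=[
    [[0, 0, 0, 0, -0.004, 0, -1], [0, 0, 0, 0, -0.007, 0, -1], [0, 0, 0, 0, -0.007, 0, -1]],
  ],
)

```text
time: 4.1
tool_pos: [0.5408, -0.0911, 0.099]
tool_rot: [3.141, -0.0, 0.216]
contact_force: [1.3, -2.5, 0.9]
opening: 0.0004
```

```bash
python3 look.py 2
```

```text
t 4.1 jig now [-24.9339 -92.0389] 99.04091530429407 F [ 1.2982 -2.4969  0.9211] open 0.00040747265816019277
target w [ 0.5418 -0.0959  0.099 ] rows: turn [ 0.0002 -0.0003  0.0001] shift [-0.0002  0.0165  0.0001]
[[319, 164], [321, 174], [303, 213], [292, 216], [283, 171]] [0.1195 0.0045 0.1089] 0.0012002032811576566 602
corner [ 22.7411  -3.3579 111.5657]
corner [  0.8973  -3.4251 108.9561]
corner [-73.6163  50.745  100.2979]
corner [-75.4333  75.1756 100.1903]
corner [ 22.6176  75.6516 111.9046]
```

View pics/z2.png

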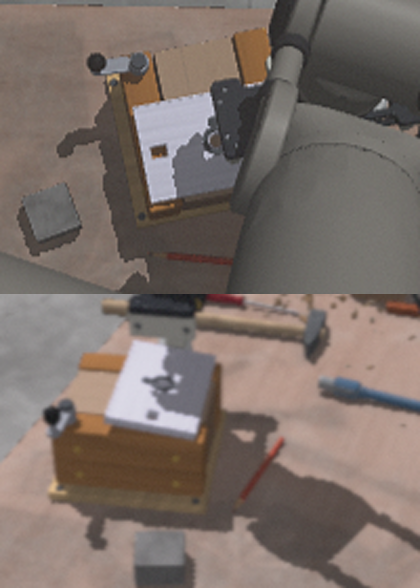

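Call:
arm_command(
  motion=[
    [[0, 0, 0, 0, -0.002, 0, -1], [0, 0, 0, 0, -0.004, 0, -1], [0, 0, 0, 0, -0.004, 0, -1]],
  ],
)

```text
time: 4.5
tool_pos: [0.5404, -0.0899, 0.0989]
tool_rot: [3.142, -0.0, 0.216]
contact_force: [0.9, -3.5, 2.3]
opening: 0.0004
```

Call:
arm_command(
  motion=[
    [[0, 0, 0, 0, 0.03, 0, -1], [0, 0, 0, 0, 0.12, 0, 0], [0, 0, 0, -0.1, 0.25, -0.05, 1], [0, 0, 0, -0.25, 0.25, -0.2, 1], [0, 0, 0, -0.4, 0.25, -0.3, 1], [0, 0, 0, -0.5, 0.25, -0.3, 1], [0, 0, 0, -0.5, 0.25, -0.3, 1], [0, 0, 0, -0.5, 0.25, -0.3, 1]],
  ],
)

```text
time: 5.3
tool_pos: [0.4096, -0.1956, 0.1893]
tool_rot: [3.142, -0.001, 0.214]
contact_force: [0.4, -0.0, -0.1]
opening: 0.0515
```

```bash
python3 look.py 3; python3 -c "
from mv import *
rel(-105,0,200);rel(-105,0,95)
d=np.load('/tmp/l.npz'); cv2.imwrite('pics/t3.png',cv2.resize(d['image'][120:260,220:420,::-1],None,fx=4,fy=4,interpolation=2))"
```

```text
t 5.3 jig now [-175.5275 -166.0483] 189.33040487628924 F [ 0.4019 -0.0332 -0.099 ] open 0.051462043328981445
target w [ 0.5418 -0.0959  0.099 ] rows: turn [ 0.     -0.0006 -0.001 ] shift [ 0.5011 -0.231   0.3015]
[[353, 157], [362, 202], [291, 215], [283, 171]] [ 0.1147 -0.0003  0.1089] 0.0011402781637583626 2262
corner [ 23.601  -78.1923 111.672 ]
corner [-74.6273 -78.2413 100.4053]
corner [-72.9416  76.8743 100.551 ]
corner [ 22.7052  75.6401 111.522 ]
t 5.4 jig now [-174.5889 -165.8655] 188.5730623915461 F [ 0.1427 -0.2106 -0.5847] open 0.05965694686873202
target w [ 0.4429 -0.0183  0.2   ] rows: turn [-0.0004 -0.      0.0002] shift [ 0.2322 -0.5528 -0.0377]
t 5.4 jig now [-174.5889 -165.8655] 188.5730623915461 F [ 0.1427 -0.2106 -0.5847] open 0.05965694686873202
target w [ 0.4429 -0.0183  0.095 ] rows: turn [-0.0004 -0.      0.0002] shift [ 0.2322 -0.5526  0.3123]
```

View pics/t3.png

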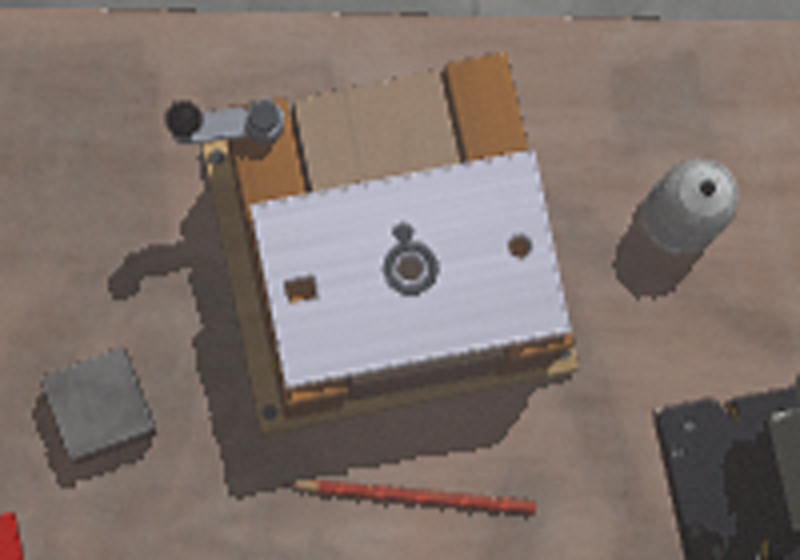

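The plate's y centre is now about -1 mm with yaw near 0. Next I'll go behind the near edge with the fingers open.

Call:
arm_command(
  motion=[
    [[0, 0, 0, 0.05, -0.15, 0, 1], [0, 0, 0, 0.1, -0.3, 0, 1], [0, 0, 0, 0.16, -0.45, 0, 1], [0, 0, 0, 0.2, -0.552, 0.1, 1], [0, 0, 0, 0.2, -0.552, 0.22, 1], [0, 0, 0, 0.2, -0.552, 0.29, 1], [0, 0, 0, 0.22, -0.552, 0.314, 1], [0, 0, 0, 0.232, -0.552, 0.314, 1]],
  ],
)

```text
time: 6.2
tool_pos: [0.443, -0.0181, 0.0937]
tool_rot: [-3.141, 0.002, 0.217]
contact_force: [-0.5, -0.1, 0.7]
opening: 0.0914
```

Call:
arm_command(
  motion=[
    [[0, 0, 0, 0, 0, 0, 1], [0, 0, 0, 0, 0, 0, 1]],
  ],
)

```text
time: 6.4
tool_pos: [0.4434, -0.0189, 0.0956]
tool_rot: [3.141, -0.002, 0.216]
contact_force: [0.0, -0.6, 0.3]
opening: 0.0919
```

```bash
python3 -c "
from mv import *
rel(-88,0,94);rel(-60,0,94)"
```

```text
t 6.4 jig now [-104.596    -0.6522] 95.58741299637094 F [ 0.029  -0.6278  0.3113] open 0.09191009112700015
target w [ 0.4595 -0.0147  0.094 ] rows: turn [ 0.0005 -0.0011  0.0001] shift [ 0.0553 -0.0022  0.0054]
t 6.4 jig now [-104.596    -0.6522] 95.58741299637094 F [ 0.029  -0.6278  0.3113] open 0.09191009112700015
target w [ 0.4869 -0.0087  0.094 ] rows: turn [ 0.0005 -0.0011  0.0001] shift [ 0.1486 -0.0021  0.0056]
```

Call:
arm_command(
  motion=[
    [[0, 0, 0, 0.02, -0.001, 0.003, 1], [0, 0, 0, 0.04, -0.002, 0.003, 1], [0, 0, 0, 0.055, -0.002, 0.004, 1], [0, 0, 0, 0.062, -0.002, 0.004, 1], [0, 0, 0, 0.07, -0.002, 0.004, 1], [0, 0, 0, 0.078, -0.002, 0.004, 1], [0, 0, 0, 0.086, -0.002, 0.004, 1], [0, 0, 0, 0.086, -0.002, 0.004, 1]],
  ],
)

```text
time: 7.2
tool_pos: [0.4665, -0.0124, 0.0933]
tool_rot: [-3.141, 0.003, 0.216]
contact_force: [-3.6, -1.5, 2.5]
opening: 0.0917
```

```bash
python3 look.py 4
```

```text
t 7.2 jig now [-80.7169   0.6934] 93.34723347701033 F [-3.6182 -1.5002  2.5498] open 0.09172502188086543
target w [ 0.5418 -0.0959  0.099 ] rows: turn [-0.0004  0.0016  0.0003] shift [ 0.1855  0.3257 -0.0195]
[[297, 166], [295, 194], [288, 194], [282, 169]] [ 0.1595 -0.0045  0.1092] 0.0011572161205991027 107
corner [ 27.2289  44.0595 113.3153]
corner [-30.3095  59.7235 104.0685]
corner [-27.463   74.5195 104.4558]
corner [ 27.0696  76.9602 113.1418]
```

View pics/z4.png

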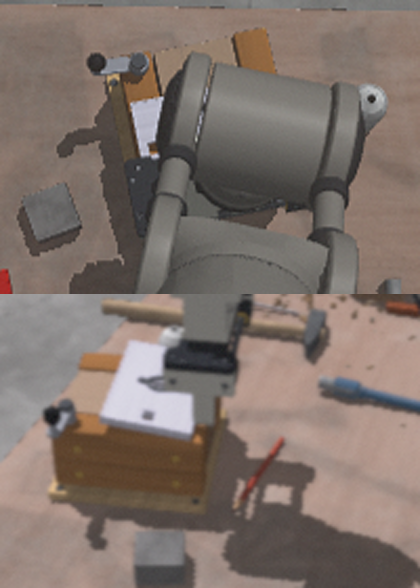

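Contact with 3.6 N, and the plate is sliding. I'll keep pushing.

Call:
arm_command(
  motion=[
    [[0, 0, 0, 0.007, 0, 0, 1], [0, 0, 0, 0.014, 0, 0, 1], [0, 0, 0, 0.021, 0, 0, 1], [0, 0, 0, 0.028, 0, 0, 1], [0, 0, 0, 0.035, 0, 0, 1], [0, 0, 0, 0.04, 0, 0, 1], [0, 0, 0, 0.04, 0, 0, 1]],
  ],
)

```text
time: 8.0
tool_pos: [0.4786, -0.0099, 0.0933]
tool_rot: [-3.141, 0.002, 0.216]
contact_force: [-4.0, -0.5, 1.7]
opening: 0.0919
```

```bash
python3 look.py 5
```

```text
t 8.0 jig now [-68.377    0.5895] 93.33459975189409 F [-3.9875 -0.5043  1.709 ] open 0.09192886611702243
target w [ 0.5418 -0.0959  0.099 ] rows: turn [-0.0003  0.001   0.0003] shift [ 0.1444  0.3254 -0.0192]
[[294, 161], [286, 188], [281, 163]] [0.1428 0.0014 0.1084] 0.001067258302430145 94
corner [ 39.1294  48.2881 114.0289]
corner [-14.1172  76.2858 106.4643]
corner [ 40.2053  76.588  114.2225]
```

View pics/z5.png

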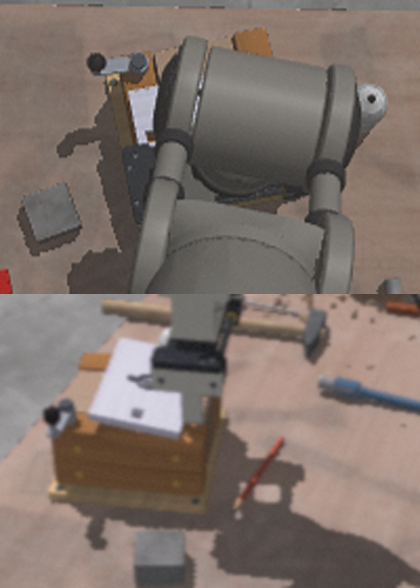

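Call:
arm_command(
  motion=[
    [[0, 0, 0, 0.005, 0, 0, 1], [0, 0, 0, 0.01, 0, 0, 1], [0, 0, 0, 0.015, 0, 0, 1], [0, 0, 0, 0.015, 0, 0, 1]],
  ],
)

```text
time: 8.5
tool_pos: [0.4848, -0.0091, 0.0937]
tool_rot: [3.141, -0.002, 0.216]
contact_force: [0.1, -0.2, -0.2]
opening: 0.0917
```

Call:
arm_command(
  motion=[
    [[0, 0, 0, 0.004, 0, 0, 1], [0, 0, 0, 0.007, 0, 0, 1], [0, 0, 0, 0.007, 0, 0, 1]],
  ],
)

```text
time: 8.8
tool_pos: [0.486, -0.0086, 0.0936]
tool_rot: [3.141, -0.0, 0.216]
contact_force: [-0.6, -0.3, 0.1]
opening: 0.0915
```

```bash
python3 look.py 6
```

```text
t 8.8 jig now [-60.8023   0.2881] 93.5526140418849 F [-0.5918 -0.299   0.0557] open 0.09154552970528468
target w [ 0.5418 -0.0959  0.099 ] rows: turn [ 0.0002 -0.0003  0.0002] shift [ 0.1193  0.3243 -0.018 ]
[[293, 158], [285, 184], [281, 161]] [-0.0412 -0.0508  0.1049] 0.0010740160868291104 85
corner [ 49.5041  48.3281 100.4436]
corner [ -4.0518  76.57   101.2172]
corner [48.3521 75.2959 99.121 ]
```

View pics/z6.png

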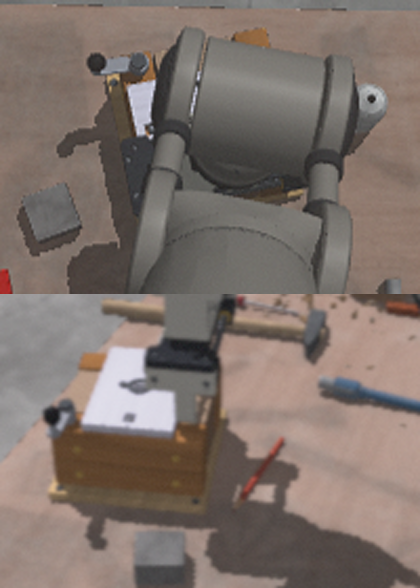

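The plate has dropped: its top is at about 100 mm and flat, and the force is near zero. I'll back off, lift and look without occlusion.

Call:
arm_command(
  motion=[
    [[0, 0, 0, -0.03, 0, 0, 1], [0, 0, 0, -0.1, 0, -0.02, 1], [0, 0, 0, -0.2, 0, -0.12, 0.5], [0, 0, 0, -0.3, -0.05, -0.25, -0.5], [0, 0, 0, -0.32, -0.2, -0.36, -1], [0, 0, 0, -0.32, -0.36, -0.36, -1], [0, 0, 0, -0.32, -0.5, -0.36, -1], [0, 0, 0, -0.32, -0.6, -0.36, -1]],
  ],
)

```text
time: 9.7
tool_pos: [0.3518, 0.1485, 0.202]
tool_rot: [-3.141, -0.001, 0.217]
contact_force: [0.8, -0.2, -0.3]
opening: 0.0482
```

```bash
python3 look.py 7; python3 -c "
from mv import *
print(robot.observe()['qpos'])
rel(97,139,200,np.pi/4);rel(97,139,118.5,np.pi/4)
d=np.load('/tmp/l.npz'); cv2.imwrite('pics/t7.png',cv2.resize(d['image'][120:260,220:420,::-1],None,fx=4,fy=4,interpolation=2))"
```

```text
t 9.7 jig now [-158.2719  182.489 ] 201.97727911297648 F [ 0.8041 -0.2018 -0.2991] open 0.04824002940371888
target w [ 0.5418 -0.0959  0.099 ] rows: turn [-0.0002 -0.0008  0.0008] shift [0.4427 0.9323 0.3435]
[[349, 146], [359, 190], [289, 203], [282, 160]] [0.0003 0.0005 0.1003] 0.0011815438032093187 2186
corner [ 52.0759 -77.0351 100.3071]
corner [-47.7568 -77.5541 100.281 ]
corner [-46.4898  76.0622 100.3609]
corner [ 49.8074  72.7637 100.3842]
[0.1989 0.1035 1.9164 0.0008 1.1214 1.5486]
t 9.8 jig now [-158.2849  183.0378] 201.58332739754988 F [-0.521   0.5929  0.6159] open 0.040478969387284035
target w [0.6104 0.1607 0.2   ] rows: turn [-0.0004 -0.0003 -0.497 ] shift [0.8502 0.1508 0.0054]
t 9.8 jig now [-158.2849  183.0378] 201.58332739754988 F [-0.521   0.5929  0.6159] open 0.040478969387284035
target w [0.6104 0.1607 0.1185] rows: turn [-0.0004 -0.0003 -0.497 ] shift [0.8502 0.151  0.277 ]
```

View pics/t7.png

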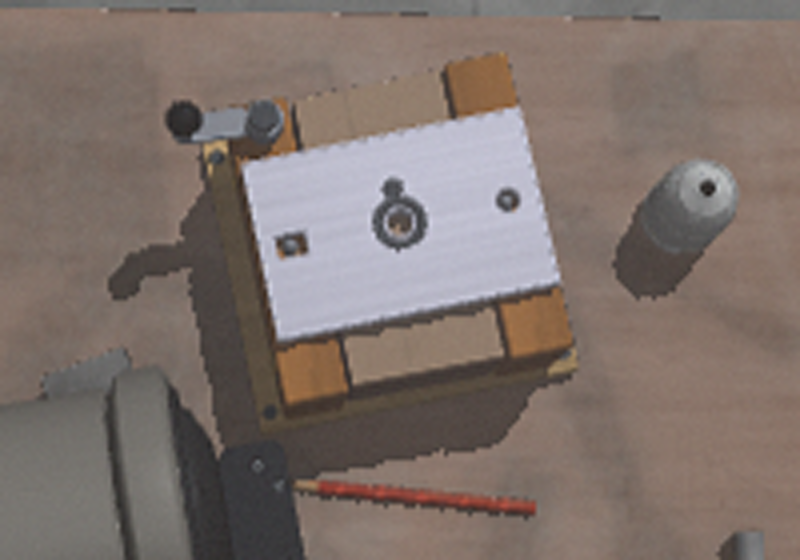

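The plate is seated, with the pins visible in the hole (507,200) and slot (292,244); the bystanders are unmoved. Next is the knob.

Call:
arm_command(
  motion=[
    [[0, 0, -0.08, 0.14, 0.03, 0, -1], [0, 0, -0.16, 0.28, 0.06, 0, -1], [0, 0, -0.24, 0.42, 0.09, 0, -1], [0, 0, -0.32, 0.56, 0.12, 0, -1], [0, 0, -0.4, 0.7, 0.14, 0, -1], [0, 0, -0.48, 0.8, 0.15, 0, -1], [0, 0, -0.497, 0.85, 0.15, 0.005, -1], [0, 0, -0.497, 0.85, 0.15, 0.005, -1]],
  ],
)

```text
time: 10.6
tool_pos: [0.6131, 0.1562, 0.1985]
tool_rot: [-3.141, 0.001, 0.996]
contact_force: [0.0, 0.1, -0.1]
opening: 0.0007
```

```bash
python3 -c "
from mv import *
print(robot.observe()['qpos'])
rel(97,139,118.5,np.pi/4)"
```

```text
[ 0.1286  0.5634  1.2442 -0.0004  1.3353  0.7033]
t 10.6 jig now [ 98.5941 133.9689] 198.50293876781814 F [ 0.0096  0.1236 -0.0804] open 0.0006628782827102494
target w [0.6104 0.1607 0.1185] rows: turn [-0.0005  0.0007 -0.0034] shift [ 0.0083 -0.0154  0.2667]
```

Call:
arm_command(
  motion=[
    [[0, 0, 0, 0.008, -0.015, 0.08, -1], [0, 0, 0, 0.008, -0.015, 0.17, -1], [0, 0, 0, 0.008, -0.015, 0.24, -1], [0, 0, 0, 0.008, -0.015, 0.265, -1], [0, 0, 0, 0.008, -0.015, 0.265, -1], [0, 0, 0, 0.008, -0.015, 0.265, -1]],
  ],
)

```text
time: 11.2
tool_pos: [0.6099, 0.1616, 0.1217]
tool_rot: [3.14, -0.001, 0.997]
contact_force: [0.7, 0.5, 0.9]
opening: 0.0009
```

```bash
python3 look.py 8 | head -1;python3 -c "
from mv import *
rel(97,139,118.5,np.pi/4); rel(36,78,118.5,np.pi/4)"
```

```text
t 11.2 jig now [ 96.6438 140.0043] 121.73377048937623 F [0.7176 0.4908 0.8845] open 0.000920988246194074
t 11.3 jig now [ 97.0229 140.1256] 122.07243616818965 F [ 0.4026 -0.4212  0.4362] open 0.0005200183017491061
target w [0.6104 0.1607 0.1185] rows: turn [ 0.0013 -0.001  -0.003 ] shift [-0.0027  0.0026  0.0119]
t 11.3 jig now [ 97.0229 140.1256] 122.07243616818965 F [ 0.4026 -0.4212  0.4362] open 0.0005200183017491061
target w [0.5639 0.0881 0.1185] rows: turn [ 0.0013 -0.001  -0.003 ] shift [-0.2903  0.0039  0.0115]
```

View pics/z8.png

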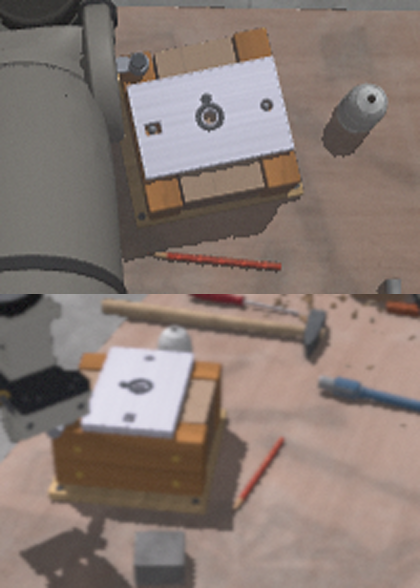

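Call:
arm_command(
  motion=[
    [[0, 0, 0, -0.02, 0.003, 0.006, -1], [0, 0, 0, -0.05, 0.003, 0.006, -1], [0, 0, 0, -0.075, 0.003, 0.006, -1], [0, 0, 0, -0.1, 0.003, 0.006, -1], [0, 0, 0, -0.125, 0.003, 0.006, -1], [0, 0, 0, -0.15, 0.003, 0.006, -1], [0, 0, 0, -0.15, 0.003, 0.006, -1]],
  ],
)

```text
time: 12.0
tool_pos: [0.5853, 0.1225, 0.1188]
tool_rot: [-3.142, 0.001, 0.996]
contact_force: [-0.2, -0.5, 0.1]
opening: 0.0004
```

```bash
python3 look.py 9 | head -1;python3 -c "
from mv import *
rel(36,78,118.5,np.pi/4)"
```

```text
t 12.0 jig now [ 64.2435 107.0502] 118.81571421931028 F [-0.2249 -0.4721  0.0795] open 0.00038362640585024775
t 12.1 jig now [ 65.0342 107.2548] 118.87814480920589 F [-0.3353 -0.0199 -0.4912] open 0.0005551983360095803
target w [0.5639 0.0881 0.1185] rows: turn [ 0.0005  0.0002 -0.0032] shift [-0.1374  0.0012  0.0013]
```

View pics/z9.png

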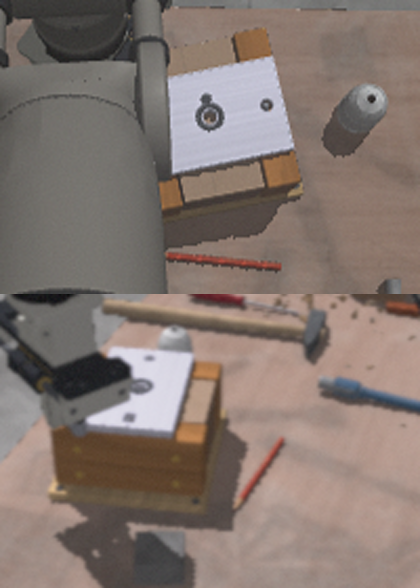

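Call:
arm_command(
  motion=[
    [[0, 0, 0, -0.02, 0.001, 0.001, -1], [0, 0, 0, -0.04, 0.001, 0.001, -1], [0, 0, 0, -0.06, 0.001, 0.001, -1], [0, 0, 0, -0.08, 0.001, 0.001, -1], [0, 0, 0, -0.1, 0.001, 0.001, -1], [0, 0, 0, -0.12, 0.001, 0.001, -1], [0, 0, 0, -0.12, 0.001, 0.001, -1]],
  ],
)

```text
time: 12.8
tool_pos: [0.5663, 0.0924, 0.1186]
tool_rot: [3.141, 0.0, 0.996]
contact_force: [-0.2, -0.5, 0.2]
opening: -0.0
```

Call:
arm_command(
  motion=[
    [[0, 0, 0, -0.006, 0, 0, -1], [0, 0, 0, -0.012, 0, 0, -1], [0, 0, 0, -0.012, 0, 0, -1]],
  ],
)

```text
time: 13.1
tool_pos: [0.5649, 0.0902, 0.1186]
tool_rot: [3.141, -0.0, 0.997]
contact_force: [2.2, 0.8, 0.2]
opening: 0.0005
```

```bash
python3 look.py 10 | head -1
```

```text
t 13.1 jig now [37.3972 79.8194] 118.55177889750374 F [2.1859 0.7927 0.1881] open 0.0005144339144355577
```

View pics/z10.png

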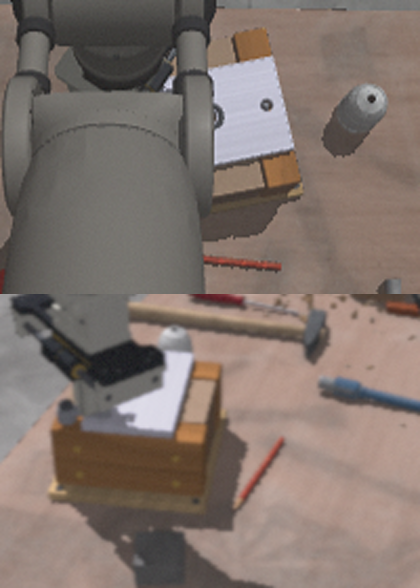

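The force is just rising. I'll make small further pushes until it clearly meets the stop.

Call:
arm_command(
  motion=[
    [[0, 0, 0, -0.006, 0, 0, -1], [0, 0, 0, -0.01, 0, 0, -1], [0, 0, 0, -0.01, 0, 0, -1]],
  ],
)

```text
time: 13.5
tool_pos: [0.5643, 0.0893, 0.1186]
tool_rot: [3.14, -0.004, 0.997]
contact_force: [6.2, 7.5, -2.3]
opening: 0.0003
```

Call:
arm_command(
  motion=[
    [[0, 0, 0, -0.004, 0, 0, -1], [0, 0, 0, -0.006, 0, 0, -1], [0, 0, 0, -0.006, 0, 0, -1]],
  ],
)

```text
time: 13.8
tool_pos: [0.5642, 0.0891, 0.1187]
tool_rot: [3.139, -0.007, 0.997]
contact_force: [10.8, 14.1, -4.1]
opening: 0.0006
```

It's firmly at the stop (18 N). I'll retreat the way I came, lift and check.

Call:
arm_command(
  motion=[
    [[0, 0, 0, 0.03, 0, 0, -1], [0, 0, 0, 0.1, 0, -0.02, -1], [0, 0, 0, 0.18, 0, -0.12, -1], [0, 0, 0, 0.18, 0, -0.25, -1], [0, 0, 0, 0.18, 0.0, -0.35, -1], [0, 0, 0, 0.08, -0.13, -0.35, -1], [0, 0, 0, -0.02, -0.26, -0.35, -1], [0, 0, 0, -0.12, -0.38, -0.35, -1]],
  ],
)

```text
time: 14.6
tool_pos: [0.444, 0.1175, 0.2229]
tool_rot: [-3.14, 0.002, 0.997]
contact_force: [0.4, 0.1, 0.0]
opening: 0.0004
```

Call:
arm_command(
  motion=[
    [[0, 0, 0, -0.14, -0.08, 0, -1], [0, 0, 0, -0.28, -0.16, 0, -1], [0, 0, 0, -0.42, -0.2, 0, -1], [0, 0, 0, -0.55, -0.2, 0, -1], [0, 0, 0, -0.55, -0.2, 0, -1], [0, 0, 0, -0.55, -0.2, 0, -1]],
  ],
)

```text
time: 15.2
tool_pos: [0.3064, 0.0113, 0.2236]
tool_rot: [3.142, 0.0, 0.994]
contact_force: [1.3, 0.0, 0.4]
opening: 0.0002
```

```bash
python3 look.py 11; python3 -c "
from mv import *
d=np.load('/tmp/l.npz'); cv2.imwrite('pics/t11.png',cv2.resize(d['image'][120:260,220:420,::-1],None,fx=4,fy=4,interpolation=2))"
```

```text
t 15.2 jig now [-232.0056   58.2246] 223.57698183857067 F [1.2538 0.0221 0.3902] open 0.00018138266079153966
target w [ 0.5418 -0.0959  0.099 ] rows: turn [0.0001 0.0001 0.4954] shift [0.1283 0.8528 0.4153]
[[349, 146], [359, 190], [289, 203], [285, 180], [292, 158]] [0.0023 0.0006 0.1004] 0.0011536500698939856 2012
corner [ 52.0234 -76.9967 100.5118]
corner [-47.7574 -77.5534 100.2848]
corner [-46.4938  76.0629 100.387 ]
corner [  4.7705  74.8581 100.5027]
corner [ 49.8934  50.4791 100.5894]
```

View pics/t11.png

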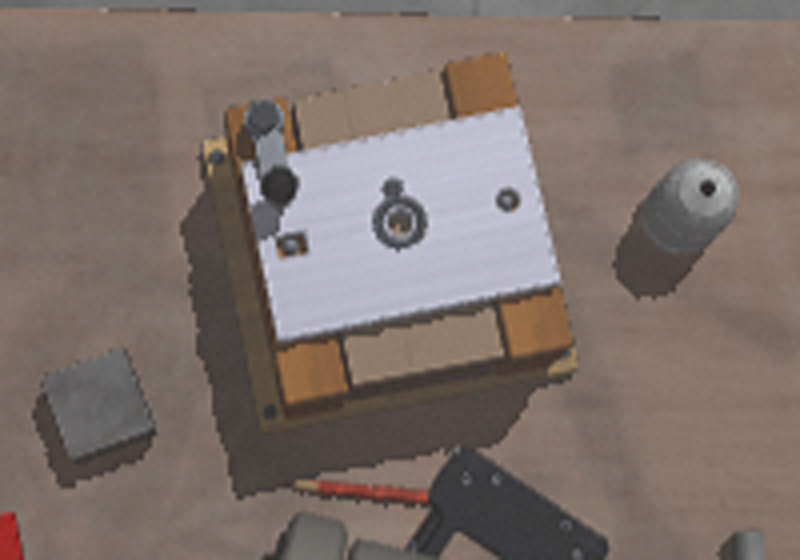

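View pics/z11.png

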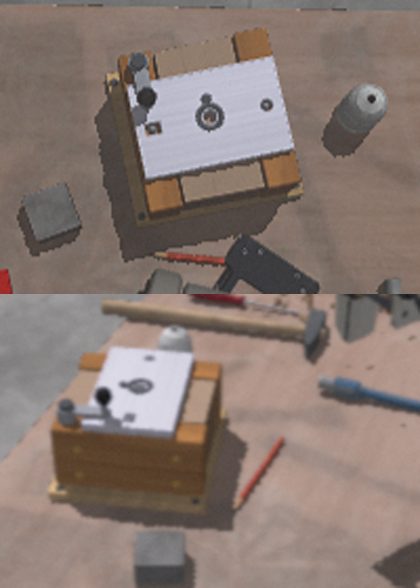

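```bash
python3 -c "
from jig import *
k=R.T@(zz(279,184,.1255)[:2]-t)*1000; b=R.T@(zz(265,116,.113)[:2]-t)*1000
v=k-b; print(k,np.linalg.norm(v),np.arctan2(v[1],v[0])-np.pi/2)
print('block',R.T@(zz(98,370,.03)[:2]-t)*1000)"
```

```text
[28.3298 60.5489] 41.4298597003017 1.5609439039795125
block [-36.5384 179.8554]
```

```bash
python3 -c "
from cell import robot
print(robot.observe()['contact_force']); print(robot.hand_in())"
```

```text
[ 0.17435572  0.19130365 -0.89149202]
the job is handed in; nothing more can be done
None
```

The plate is seated on its pins and the swing clamp is across its far edge at the stop. I handed the job in at about 15.3 s.

- **Plate:** I nudged it about 4 mm in +y with the closed fingertips. I then pushed it about 24 mm in +x with the open fingers until it dropped. The last look shows it flat, with its top at about 100.4 mm (100 expected), and the pins visible in the hole and slot.
- **Clamp:** I pushed the ball knob round until the force rose to about 18 N with almost no further motion. The last image gives the clamp angle as about 1.56 rad against the 1.571 stop. The knob measured about 41 mm from the pivot rather than the stated 43 mm, which is within reading error.
- **Bystanders:** The lamp holder and steel block look unmoved in the last top view. The gripper hid the pencil's right end there, but the visible part and the side view show it in its original place. The robot was clear of everything at hand-in.

No check failed.

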